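# Pack the last box and record the parcel's weight under the scale's dust cover

## Task

Finish the order in the carton on the bench scale: the red box lying to the right of the scale does not fit flat, so stand it up and lower it into the gap beside the white boxes until it rests on the carton's floor, without dropping it. When it is in and let go, slide the scale's clear dust cover open, press the green key fully down to record the weight, and slide the cover fully shut again. Press the key only once the carton is complete, keep the carton on the middle of the pan, and do not disturb the pine block or the tape measure.

Things in the scene. Friction and masses are not known exactly. Their poses are not given: they have to be found in the camera images.
- red_box_mid (a point): centre of the loose red cardboard box, 50 x 85 x 30 mm along its own x, y, z, about 70 g. It starts lying flat on the bench (z up, 30 mm high), its long axis y within 25 degrees of the world's y. Either end may go up. Its faces are smooth: held off-centre in a light grip it swings; a firm grip (40 N) does it no harm. Standing on end it is 85 mm high on a 50 x 30 mm foot.
- gap_floor (a point): middle of the gap for the red box, on the carton's inner floor. Carton's axes: x across the gap (39 mm, from the near wall to the white boxes), y along it (126 mm, between side walls), z up. The rim is 97 mm above this point, the two stacked loose white boxes (70 x 120 x 46 mm each) rise 91 mm above it. Walls 4 mm; flaps hang outside, 13 mm out from the walls.
- carton: the open cardboard carton, loose, standing on the scale's pan; outside 118 x 134 x 101 mm (x, y, z) without its flaps, origin in the middle of its underside, z up; 0.18 kg, 0.5 kg with the white boxes.
- pan_centre (a point): top centre of the fixed scale's steel pan (214 x 214 mm), 52 mm above the bench. Scale's axes: x from its front edge (robot side) to its back, y left, z up. Housing 220 x 350 mm (x, y): pan at its left, console at its right, with its centre line 175 mm from this point in -y.
- cover_tab (a point): top centre of the upright orange tab of the clear sliding dust cover, scale's axes: 12 mm thick (x), 50 mm long (y), 30 mm high above the cover plate, top 87 mm above the bench; pinch it across x from above, or push it. Plate 80 x 86 mm (x, y), top 58 mm above the bench, rails 62 mm. Shut, 63 mm are free between tab and the 82 mm high display head behind.
- cover (a joint): travel of the dust cover in m: 0 = fully shut (over the key, at its stop), 0.078 = fully open (at its stop, slid towards the scale's front, -x of the scale). It slides with about 1.5 N of friction and stays where it is left. It starts shut or nearly so.
- key_top (a point): centre of the top of the round green key, 26 mm in diameter, 53 mm above the bench, in the console's deck (46 mm above the bench) under the cover, on the console's centre line 29 mm behind the tab's shut place. Pressed straight down.
- key (a joint): travel of the green key in m: 0 = up, 0.005 = fully down. Springs back; fully down takes about 4 N.
- pine_block_mid (a point): centre of a bystander, a loose pine block 45 x 90 x 36 mm lying near the red box
- yellow_tape: a bystander, the loose yellow tape measure, 38 x 72 x 68 mm, origin under its centre
- red_box: the same red box, origin in the middle of its underside as it starts (use red_box_mid for grasping)

How it is judged:
On the way, in this order (a step that is already met when the one before it is completed fails the run):
1. the red box stands in the gap, on the carton's floor, and is let go (z of red_box_mid in the frame of gap_floor below 0.052 m and x of red_box_mid in the frame of gap_floor between -0.012 and 0.012 m and y of red_box_mid in the frame of gap_floor between -0.045 and 0.045 m and angle between red_box_mid's own z axis and vertical between 1.35 and 1.79 rad and contact force between the fingers and red_box below 0.2 N), for 0.2 s.
2. with the carton complete and the cover slid clear, the green key is pressed down (all of step 1 and value of joint cover above 0.05 m and value of joint key above 0.0038 m), for 0.05 s.
At the end, for the whole second after the job is handed in: The red box stands in the gap on end or edge (to 0.2 rad), centre under 52 mm above the carton's floor, within 12 mm of the gap's middle across it and 45 mm along it, let go and at rest; the carton level, within 45 mm of the pan's centre; the cover shut to within 6 mm, the key up (all of step 1 and angle between carton's own z axis and vertical below 0.05 rad and distance between carton and pan_centre below 0.045 m and value of joint cover below 0.006 m and value of joint key below 0.001 m and linear speed of each of red_box, carton below 0.02 m/s); the robot touches nothing.
It fails at once if the green key is pressed before the red box is in the carton (value of joint key above 0.003 m and not (z of red_box_mid in the frame of gap_floor below 0.052 m and x of red_box_mid in the frame of gap_floor between -0.012 and 0.012 m and y of red_box_mid in the frame of gap_floor between -0.045 and 0.045 m and angle between red_box_mid's own z axis and vertical between 1.35 and 1.79 rad)).
It fails at once if the red box is dropped (falls faster than 0.7 m/s out of the grasp, about 25 mm) (contact force between the fingers and red_box below 0.1 N and linear speed of red_box above 0.7 m/s).
It fails at once if the pine block is pushed more than 30 mm from where it lay (distance of pine_block_mid from where it was at the start of the episode above 0.03 m).
It fails at once if the tape measure is pushed more than 30 mm from where it lay (distance of yellow_tape from where it was at the start of the episode above 0.03 m).
It also fails if it takes over 72 s, if anything falls off the work surface, if the arm or the gripper's body presses on something with over 40 N, if the wrist force passes 120 N, or if a joint passes its speed limit or range.

## Robot

A 7-joint arm with a two-finger parallel gripper is mounted at the origin on a cart in front of the work surface, level with it; the furniture and walls round the work are solid. World frame = base frame: x ahead of the robot, y to its left, z up, the work surface at z = 0. Lengths are in m, angles in rad, forces in N, time in s.
With the tool pointing down it reaches from about 0.35 to 0.9 m from the base axis. Payload 8.1 kg.
Tool frame: the origin (TCP) lies where the fingers leave the gripper's body, on its centre line; the fingertips stand 66 mm ahead of it and the grasp point (between the pads) lies 47 mm ahead of it (arm.tip_reach is the distance from the TCP to the fingertips, in m); z points along the fingers, y is the direction in which the jaws open and shut (so a half turn about z gives the same grasp; the last joint's range is limited). The gripper opens to 92 mm and grips with 3 to 60 N. Pads are 19 mm wide; open, the fingers measure 130 mm over their backs; the gripper's body (75 mm by 190 mm) begins 47 mm behind the grasp point.
Start: joints at [1.09, 0.434, 0.025, 1.573, -0.012, 1.134, -0.075], TCP at [0.231, -0.581, 0.292] pointing down, gripper open.
Joint ranges: [-2.62, 2.62], [-0.44, 2.09], [-1.27, 1.32], [0.08, 2.57], [-1.32, 4.46], [0.12, 2], [-2.74, 2.74]. Speed limits (rad/s): [2.22, 2.22, 3.01, 3.01, 3.14, 3.14, 3.14].

## Interface

Orientations are given as a rotation vector (axis times angle).
In Python, from cell import arm gives the robot as it stands.
- The arm moves only by the tool carry_out, never from a script. Its argument "plan" is a list of rows, each a list of 5 numbers: the shift along the world's x, y, z in cm, then the turn about the world's z in rad, then the finger opening in cm, from 0 to 9.18. In form: [[tx, ty, tz, spin, fingers], ...]. A call has 1 to 20 rows; each row is the pose to reach, as a shift and turn from the pose measured when the call began; what a row does not reach only later rows make up. A row lasts 1/10 s, in which the tool goes at most 50 mm and 8.59 degrees, less where a joint would pass 70% of its speed; a pose out of reach is approached as far as the arm can. A call with a gripper value outside its range is refused whole. The fingers move at their own pace and stop on an object; "squeeze" is the grip in N (left out, the last holds). Time passes only in rows, so rows that repeat a pose let the fingers close. It gives the time, the measured TCP pose, the force and the opening at its end, in the units of the state.
- arm.observe(): the state, without advancing time (a new reading comes with each control period).
- arm.get_image(name): name is "scene" or "side" or "wrist"; returns (picture, depth): 420x560x3 uint8, red, green, blue; 420x560 float32, m along the optical axis (not along the pixel's ray), 0 where there is no reading.
- arm.get_calibration(name): a dict with "intrinsics" (3x3 intrinsics, pixels), "rvec" (rotation vector, rad) and "tvec" (3), from world to camera coordinates, as OpenCV has them; the wrist camera has in their place "tool_from_camera" (4x4, takes a point from camera to tool coordinates, whose origin is the TCP and whose axes are the flange's). Camera axes: x right, y down, z forward; pixel columns grow to the right and rows downward; lengths in m; the calibration is good to about 2 mm. A picture is of the moment at which its call begins: read the wrist's pose just before it. get_calibration takes no time and is no camera call.
- arm.sign_off(): hands the job in, once; it reports no verdict.
The state is a dict: "clock": time; "joints": joint angles; "dq": joint speeds; "joint_efforts": joint torques, N m; "position": TCP position; "ee_rot": TCP orientation; "force": force on the tool from outside, world axes, zero at the start; "ft_torque": the same for the moment, N m; "width": opening from 0.0 (shut) to 1.0 (fully open).
Only numpy, scipy, OpenCV 4.12 (cv2) and the standard library are available. Lean on these libraries where they do the work, as an engineer would, in place of code of your own. Each camera call takes 0.05 s, during which the arm holds its last target. There are 200 camera calls.

## Working session

There is one attempt and no reset: what is moved stays moved. The work goes in short steps, Python scripts to look and compute and a tool call to move; the robot and the scene stay as the last step left them, time stands still between calls to the robot, and variables do not carry over. Pictures are saved under pics/ and viewed, about 8 in all and at most 12, crops included, and the job is handed in when it is done.

Besides the shell and the picture viewer there is one more tool, called after "Call:" as name(argument=value, ...), one argument or row to a line, values as JSON. carry_out: Moves the arm, as the interface text tells. Its arguments: {"type":"object","properties":{"plan":{"type":"array"},"squeeze":{"type":"number"}},"required":["plan"]}

```bash
ls; mkdir -p pics; cat > h.py <<'E'
import numpy as np, cv2
from scipy.spatial.transform import Rotation as R
from cell import arm
def cam(n, st=None):
    c=arm.get_calibration(n); K=np.array(c["intrinsics"])
    if n=="wrist":
        T=np.array(c["tool_from_camera"]); Rt=R.from_rotvec(st["ee_rot"]).as_matrix()
        return K, Rt@T[:3,:3], Rt@T[:3,3]+np.array(st["position"])
    M=R.from_rotvec(np.ravel(c["rvec"])).as_matrix(); return K, M.T, -M.T@np.ravel(c["tvec"])
def shot(n,name):
    st=arm.observe(); im,d=arm.get_image(n); cv2.imwrite(f"pics/{name}.png",im[:,:,::-1]); np.savez(f"pics/{name}.npz",im=im,d=d)
    K,Rw,o=cam(n,st); v,u=np.mgrid[:420,:560]
    P=(np.stack([u,v,np.ones_like(u)],-1)@np.linalg.inv(K).T)*d[...,None]@Rw.T+o
    return im,d,P,(K,Rw,o)
E
python3 - <<'E'
from h import *
s=arm.observe();print(s)
a=[]
for n in("scene","side","wrist"):
    im,d,P,_=shot(n,n+"0"); a.append(im); print(n,_[2],_[0][0,0])
    np.save(f"pics/{n}0P.npy",P)
E
```

```text
pics
{'clock': 0.0, 'joints': array([ 1.09047155,  0.43524739,  0.02497072,  1.57408818, -0.01160451,
        1.13400838, -0.07510313]), 'dq': array([-0.00061158,  0.00014002, -0.0006953 , -0.00110532,  0.00049089,
       -0.00016947, -0.00189128]), 'joint_efforts': array([-4.56086937e-04, -6.67852306e+01,  9.85517576e-01, -3.14450240e+01,
       -6.02394319e-02,  4.28712065e-02,  1.21629478e-04]), 'position': array([ 0.23031131, -0.58057859,  0.29143315]), 'ee_rot': array([-3.08423394e+00, -5.89405512e-01,  6.88965859e-04]), 'force': array([ 0.11658484,  0.25495206, -0.2210045 ]), 'ft_torque': array([0.02814801, 0.03864335, 0.01022057]), 'width': 1.0006354744484525}
scene [0.06139611 0.41612497 0.71951631] 411.8617400910922
side [0.10289399 0.79669363 0.49312087] 454.45684633209095
wrist [ 0.29977338 -0.55219393  0.38319645] 308.25377686889584
```

View pics/scene0.png

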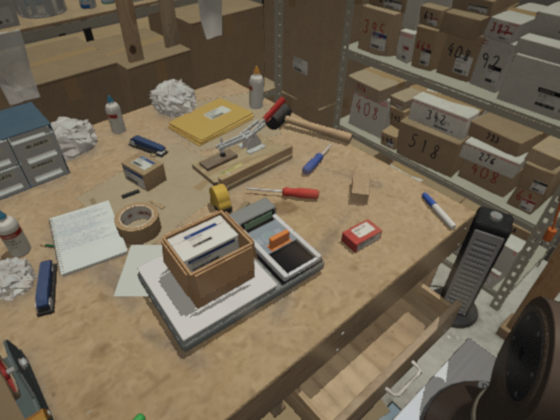

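View pics/side0.png

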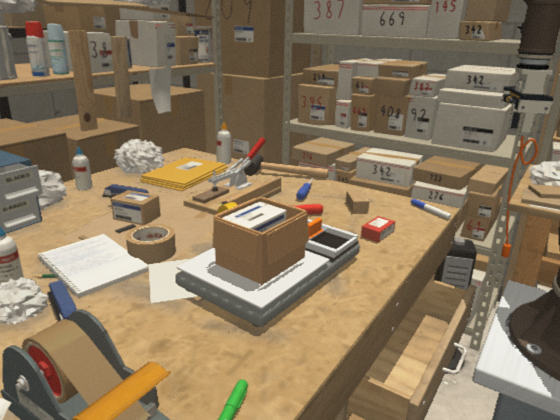

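Scene picture: carton (210,255), orange tab (278,240), red box (362,235), pine block (360,187) and tape (222,195). The side view agrees with this. Next I measure them.

```bash
python3 - <<'E'
from h import *
def load(n):
    z=np.load(f"pics/{n}0.npz"); return z["im"],z["d"],np.load(f"pics/{n}0P.npy")
rng={"red":((0,8),150,(0.3,0.9,-0.45,0.1)),"orange":((6,14),190,(0.3,0.9,-0.45,0.3)),"yellow":((20,28),160,(.3,.9,-.2,.4))}
for n in("scene","side","wrist"):
    im,d,P=load(n); h=cv2.cvtColor(im,cv2.COLOR_RGB2HSV); print(n,"depth ok",(d>0).mean())
    ok=(d>0)
    tb=ok&(abs(P[...,2])<.02)&(P[...,0]>.3)&(P[...,0]<.8); print(" table z med",np.median(P[tb][:,2]))
    for c,((a,b),smin,(x0,x1,y0,y1)) in rng.items():
        m=(h[...,0]>=a)&(h[...,0]<=b)&(h[...,1]>=smin)&(h[...,2]>90)&ok
        if c=="red": m|=(h[...,0]>174)&(h[...,1]>=smin)&ok
        m&=(P[...,0]>x0)&(P[...,0]<x1)&(P[...,1]>y0)&(P[...,1]<y1)&(P[...,2]>.004)&(P[...,2]<.12)
        k,l,s,ce=cv2.connectedComponentsWithStats(m.astype(np.uint8))
        for i in range(1,k):
            if s[i,4]>40:
                Q=P[l==i]; print(" ",c,s[i,4],"px",ce[i].round(),"lo",np.percentile(Q,3,0).round(3),"hi",np.percentile(Q,97,0).round(3))
    # objects by height: top faces
    for nm,z0,z1,box in(("redtop",.024,.036,(.35,.8,-.5,-.15)),("pine",.028,.044,(.35,.9,-.6,-.1)),("rimtop",.146,.159,(.3,.8,-.2,.4)),("pan/deck",.04,.066,(.3,.8,-.4,.4))):
        m=ok&(P[...,2]>z0)&(P[...,2]<z1)&(P[...,0]>box[0])&(P[...,0]<box[1])&(P[...,1]>box[2])&(P[...,1]<box[3])
        k,l,s,ce=cv2.connectedComponentsWithStats(m.astype(np.uint8))
        for i in range(1,k):
            if s[i,4]>60:
                Q=P[l==i]; r=cv2.minAreaRect((Q[:,:2]*1000).astype(np.float32)); print(" ",nm,s[i,4],ce[i].round(),np.median(Q[:,2]).round(4),[np.round(t,1) for t in r])
E
```

```text
scene depth ok 0.9959736394557823
 table z med 0.0008385708955839788
  red 257 px [301. 192.] lo [ 0.634 -0.226  0.014] hi [ 0.701 -0.168  0.03 ]
  red 144 px [354. 238.] lo [ 0.438 -0.196  0.027] hi [ 0.482 -0.159  0.034]
  yellow 218 px [221. 199.] lo [ 0.745 -0.021  0.028] hi [0.792 0.007 0.063]
  redtop 127 [312. 161.] 0.0269 [array([ 747.9, -324.4]), array([24.1, 96. ]), np.float64(18.7)]
  redtop 155 [302. 190.] 0.0271 [array([ 671.6, -200.5]), array([96.6, 23.3]), np.float64(44.3)]
  redtop 64 [360. 195.] 0.0304 [array([ 551.8, -302.4]), array([44.4,  9.3]), np.float64(35.2)]
  redtop 592 [362. 232.] 0.0308 [array([ 458.7, -202.6]), array([88. , 54.1]), np.float64(83.1)]
  pine 214 [329. 129.] 0.033 [array([ 833.1, -484. ]), array([150. ,  29.6]), np.float64(21.4)]
  pine 248 [264. 163.] 0.0354 [array([ 822.3, -206.2]), array([209.8,   9.4]), np.float64(89.8)]
  pine 387 [361. 184.] 0.0365 [array([ 577.2, -334.7]), array([44.8, 94. ]), np.float64(39.3)]
  pine 538 [362. 231.] 0.0309 [array([ 458.7, -201.8]), array([87.5, 51.5]), np.float64(84.8)]
  rimtop 2591 [204. 241.] 0.14
[... 1166 characters left out ...]
 -478.]), array([145. ,  28.4]), np.float64(23.2)]
  pine 224 [259. 191.] 0.036 [array([ 823.1, -206.2]), array([  8.8, 211.5]), np.float64(0.8)]
  pine 235 [357. 197.] 0.0366 [array([ 579.7, -333.2]), array([46.4, 97.7]), np.float64(39.3)]
  pine 301 [378. 224.] 0.0309 [array([ 461.1, -200. ]), array([85.9, 51. ]), np.float64(84.5)]
  rimtop 1852 [257. 216.] 0.1483 [array([564.9, 154.3]), array([149.2, 133.7]), np.float64(86.1)]
  pan/deck 5090 [271. 268.] 0.0525 [array([568.4, 107.8]), array([335.4, 218.5]), np.float64(86.0)]
  pan/deck 121 [163. 240.] 0.0468 [array([793.1, 193.5]), array([59. , 11.8]), np.float64(89.4)]
wrist depth ok 0.9960246598639456
 table z med -0.0009599555214307165
```

View pics/wrist0.png

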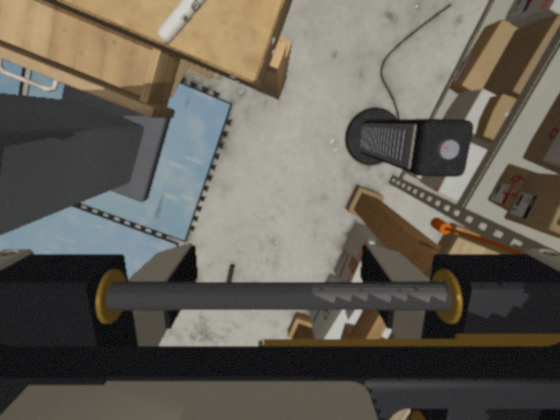

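The depth readings are consistent. Before grasping I take one wrist look over the carton and scale.

Call:
carry_out(
  plan=[
    [5,15,6,-0.1,9],
    [10,30,6,-0.2,9],
    [15,45,6,-0.3,9],
    [20,60,6,-0.45,9],
    [22,68,6,-0.45,9],
    [22,68,6,-0.45,9],
    [22,68,6,-0.45,9],
    [22,68,6,-0.45,9],
    [22,68,6,-0.45,9],
    [22,68,6,-0.45,9],
    [22,68,6,-0.45,9],
    [22,68,6,-0.45,9],
    [22,68,6,-0.45,9],
    [22,68,6,-0.45,9],
    [22,68,6,-0.45,9],
    [22,68,6,-0.45,9],
    [22,68,6,-0.45,9],
    [22,68,6,-0.45,9],
  ],
  squeeze=3,
)

```text
clock: 1.95
position: [0.4501, 0.098, 0.3514]
ee_rot: [-3.139, 0.116, 0.001]
force: [-0.2, -0.3, 0.2]
width: 0.98
```

```bash
python3 - <<'E'
from h import *
print(arm.observe()["position"])
im,d,P,_=shot("wrist","wrist1"); np.save("pics/wrist1P.npy",P)
print(_[2])
a=np.deg2rad(-4.2); S=np.array([[np.cos(a),np.sin(a)],[-np.sin(a),np.cos(a)]])
ok=d>0
for nm,z0,z1 in(("rim",.150,.156),("white",.143,.1495),("floor",.05,.062),("carton inside",.054,.06)):
    m=ok&(P[...,2]>z0)&(P[...,2]<z1)&(P[...,0]>.35)&(P[...,0]<.8)&(P[...,1]>-.2)&(P[...,1]<.35)
    k,l,s,ce=cv2.connectedComponentsWithStats(m.astype(np.uint8))
    for i in range(1,k):
        if s[i,4]>150:
            Q=P[l==i]; r=cv2.minAreaRect((Q[:,:2]*1000).astype(np.float32)); print(nm,s[i,4],ce[i].round(),np.median(Q[:,2]).round(4),[np.round(t,1) for t in r])
h=cv2.cvtColor(im,cv2.COLOR_RGB2HSV)
for nm,a,b in(("orange",5,16),("green",40,85)):
    m=ok&(h[...,0]>=a)&(h[...,0]<=b)&(h[...,1]>160)&(P[...,2]>.03)&(P[...,2]<.1)
    k,l,s,ce=cv2.connectedComponentsWithStats(m.astype(np.uint8))
    for i in range(1,k):
        if s[i,4]>60:
            Q=P[l==i]; T=Q[Q[:,2]>Q[:,2].max()-.006]; r=cv2.minAreaRect((T[:,:2]*1000).astype(np.float32)); print(nm,s[i,4],ce[i].round(),T[:,2].max().round(4),[np.round(t,1) for t in r])
E
```

```text
[0.4501444  0.09795884 0.35136309]
[0.52466017 0.09314295 0.44299367]
rim 3063 [202.  65.] 0.152 [array([564.2, 153.8]), array([134.5, 118.7]), np.float64(85.6)]
rim 377 [125.  74.] 0.1508 [array([569.8, 224.3]), array([  3.7, 104.7]), np.float64(85.4)]
rim 319 [288.  85.] 0.151 [array([552.1,  82.9]), array([ 3. , 92.3]), np.float64(85.5)]
rim 368 [209. 153.] 0.151 [array([500.9, 158.7]), array([121.,   3.]), np.float64(85.7)]
white 12628 [204.  54.] 0.1453 [array([564.3, 154.1]), array([126.8, 110.8]), np.float64(85.6)]
white 281 [128.  75.] 0.147 [array([569.5, 223.8]), array([  2. , 104.8]), np.float64(85.2)]
floor 5850 [245. 130.] 0.0512 [array([560.9, 166.9]), array([213.3, 195.3]), np.float64(85.8)]
floor 7702 [362.  86.] 0.0579 [array([547.5,  -5.3]), array([109.5, 192.3]), np.float64(85.5)]
floor 3830 [227. 119.] 0.0552 [array([564. , 153.9]), array([126.4, 110.3]), np.float64(85.7)]
carton inside 4591 [364.  73.] 0.0574 [array([564.1, -10.8]), array([90. , 79.8]), np.float64(86.7)]
carton inside 3502 [226. 120.] 0.0553 [array([556.8, 154.5]), array([126.4,  95.7]), np.float64(85.7)]
carton inside 335 [357. 173.] 0.0573 [array([454.6,  -0. ]), array([85.5, 11.7]), np.float64(81.4)]
orange 152 [353. 107.] 0.0871 [array([5.313e+02, 2.000e-01]), array([40.8, 10. ]), np.float64(71.8)]
```

View pics/wrist1.png

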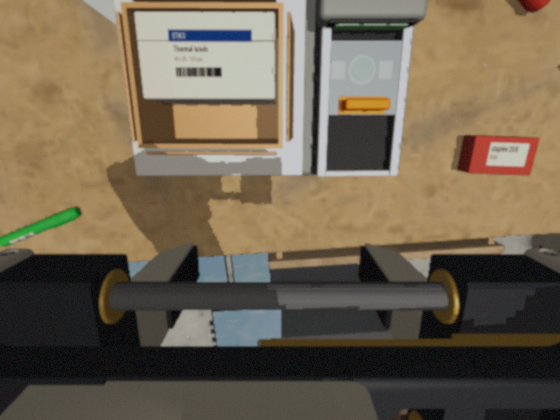

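Call:
carry_out(
  plan=[
    [0.7,-12,0,0.6,9],
    [0.7,-24,-3,1.2,9],
    [0.7,-32.9,-8,1.553,9],
    [0.7,-32.9,-12,1.553,9],
    [0.7,-32.9,-17,1.553,9],
    [0.7,-32.9,-17,1.553,9],
    [0.7,-32.9,-17,1.553,9],
    [0.7,-32.9,-17,1.553,9],
    [0.7,-32.9,-17,1.553,9],
    [0.7,-32.9,-17,1.553,9],
    [0.7,-32.9,-17,1.553,9],
    [0.7,-32.9,-17,1.553,9],
    [0.7,-32.9,-17,1.553,9],
    [0.7,-32.9,-17,1.553,9],
    [0.7,-32.9,-17,1.553,9],
  ],
)

```text
clock: 3.5
position: [0.4571, -0.2312, 0.1817]
ee_rot: [2.323, 2.114, -0.001]
force: [0.2, -0.3, -0.2]
width: 0.978
```

```bash
python3 - <<'E'
from h import *
s=arm.observe(); print(s["position"],s["ee_rot"],s["joints"].round(2))
for n in("wrist","side","scene"):
    im,d,P,_=shot(n,n+"2")
    m=(d>0)&(P[...,2]>.024)&(P[...,2]<.036)&(abs(P[...,0]-.46)<.06)&(abs(P[...,1]+.2)<.075)
    k,l,st,ce=cv2.connectedComponentsWithStats(m.astype(np.uint8)); i=1+st[1:,4].argmax(); Q=P[l==i]
    print(n,st[i,4],Q[:,2].mean(),cv2.minAreaRect((Q[:,:2]*1000).astype(np.float32)))
E
```

```text
[ 0.4571194  -0.23121978  0.18165082] [ 2.32313762e+00  2.11415429e+00 -1.17237047e-03] [ 0.74  0.43 -0.49  1.95  0.27  0.83  0.01]
wrist 6455 0.029350607095954013 ((458.0481872558594, -201.95603942871094), (84.98616027832031, 50.522239685058594), 83.77523803710938)
side 358 0.03005155468486959 ((460.2991027832031, -199.92666625976562), (88.1233901977539, 51.21306610107422), 85.53111267089844)
scene 595 0.030374606423989547 ((458.4202880859375, -202.1153564453125), (87.68831634521484, 51.03976058959961), 83.4649429321289)
```

Call:
carry_out(
  plan=[
    [-0.1,-0.1,-4,0,9],
    [-0.1,-0.1,-8,0,9],
    [-0.1,-0.1,-10,0,9],
    [-0.1,-0.1,-11.1,0,9],
    [-0.1,-0.1,-11.1,0,9],
    [-0.1,-0.1,-11.1,0,9],
    [-0.1,-0.1,-11.1,0,4],
    [-0.1,-0.1,-11.1,0,4],
    [-0.1,-0.1,-11.1,0,4],
    [-0.1,-0.1,-11.1,0,4],
    [-0.1,-0.1,-11.1,0,4],
    [-0.1,-0.1,-11.1,0,4],
    [-0.1,-0.1,-11.1,0,4],
    [-0.1,-0.1,-11.1,0,4],
    [-0.1,-0.1,-11.1,0,4],
    [-0.1,-0.1,-11.1,0,4],
  ],
  squeeze=5,
)

```text
clock: 5.25
position: [0.4562, -0.2321, 0.0707]
ee_rot: [2.322, 2.116, -0.001]
force: [-1.2, 0.2, 4.0]
width: 0.543
```

Call:
carry_out(
  plan=[
    [0,0,1,0,4],
    [0,0,2,0,4],
    [0,0,3,0,4],
    [0,0,4,0,4],
    [0,0,5,0,4],
    [0,0,6,0,4],
    [0,0,7,0,4],
    [0,0,8,0,4],
    [0,0,9,0,4],
    [0,0,9,0,4],
    [0,0,9,0,4],
    [0,0,9,0,4],
    [0,0,9,0,4],
    [0,0,9,0,4],
  ],
  squeeze=5,
)

```text
clock: 6.65
position: [0.4561, -0.232, 0.1603]
ee_rot: [-2.322, -2.116, 0.002]
force: [0.2, -0.1, 0.2]
width: 0.546
```

```bash
cat > red.py <<'E'
from h import *
import sys
s=arm.observe(); p=s["position"]; print(p,s["width"],s["force"].round(1))
tag=sys.argv[1]
for n in("side","scene"):
    im,d,P,_=shot(n,n+tag); h=cv2.cvtColor(im,cv2.COLOR_RGB2HSV)
    m=(d>0)&((h[...,0]<8)|(h[...,0]>173))&(h[...,1]>130)&(np.abs(P-(p-[0,0,.08])).max(-1)<.11)
    Q=P[m]; print(n,m.sum(),np.percentile(Q,2,0).round(4),np.percentile(Q,98,0).round(4))
    ys,xs=np.nonzero(m); c=im[max(ys.min()-60,0):ys.max()+40,max(xs.min()-60,0):xs.max()+60]
    cv2.imwrite(f"pics/c{n}{tag}.png",cv2.resize(c,None,fx=3,fy=3)[:,:,::-1])
E
python3 red.py 3; python3 -c "
import cv2,numpy as np
a=cv2.imread('pics/cside3.png');b=cv2.imread('pics/cscene3.png');h=min(a.shape[0],b.shape[0]);c=np.hstack([a[:h],b[:h]]);f=min(1,800/c.shape[1],600/h);cv2.imwrite('pics/m3.png',cv2.resize(c,None,fx=f,fy=f))"
```

```text
[ 0.45605909 -0.231961    0.16026232] 0.5464870972819349 [ 0.2 -0.1  0.2]
side 319 [ 0.4368 -0.2347  0.0933] [ 0.4851 -0.1557  0.1212]
scene 251 [ 0.4346 -0.2424  0.1004] [ 0.4838 -0.1587  0.1225]
```

View pics/m3.png

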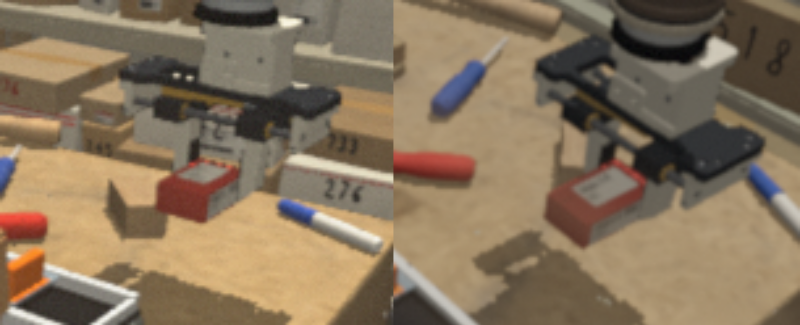

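The crop shows the box gripped by its end and still level: a 5 N grip doesn't let it swing. I'll ease to 3 N.

Call:
carry_out(
  plan=[
    [0,0,0,0,4],
    [0,0,0,0,4],
    [0,0,0,0,4],
    [0,0,0,0,4],
    [0,0,0,0,4],
    [0,0,0,0,4],
    [0,0,0,0,4],
    [0,0,0,0,4],
  ],
  squeeze=3,
)

```text
clock: 7.55
position: [0.4561, -0.232, 0.1604]
ee_rot: [-2.322, -2.116, 0.001]
force: [-0.5, 0.5, -0.9]
width: 0.543
```

```bash
python3 red.py 4
```

```text
[ 0.45614678 -0.23200808  0.1604165 ] 0.5430722824292562 [-0.5  0.5 -0.9]
side 317 [ 0.4364 -0.237   0.0936] [ 0.4853 -0.1558  0.1214]
scene 255 [ 0.4351 -0.2425  0.1012] [ 0.4834 -0.1592  0.1226]
```

It still holds. Up-and-down jerks can only ratchet the free end downward, so I'll shake it.

Call:
carry_out(
  plan=[
    [0,0,5,0,4],
    [0,0,0,0,4],
    [0,0,5,0,4],
    [0,0,0,0,4],
    [0,0,5,0,4],
    [0,0,0,0,4],
    [0,0,5,0,4],
    [0,0,0,0,4],
    [0,0,0,0,4],
    [0,0,0,0,4],
  ],
  squeeze=3,
)

```text
clock: 8.65
position: [0.4557, -0.2317, 0.1602]
ee_rot: [-2.32, -2.115, 0.002]
force: [0.4, -0.1, -0.8]
width: 0.545
```

```bash
python3 red.py 5
```

```text
[ 0.45574635 -0.23172627  0.16020212] 0.5450191542615369 [ 0.4 -0.1 -0.8]
side 355 [ 0.4345 -0.229   0.0459] [ 0.4816 -0.1863  0.1181]
scene 316 [ 0.4351 -0.2446  0.0493] [ 0.4811 -0.1885  0.12  ]
```

Call:
carry_out(
  plan=[
    [0,0,5,0,4],
    [0,0,0,0,4],
    [0,0,5,0,4],
    [0,0,0,0,4],
    [0,0,5,0,4],
    [0,0,0,0,4],
    [0,0,5,0,4],
    [0,0,0,0,4],
    [0,0,0,0,4],
    [0,0,0,0,4],
  ],
  squeeze=3,
)

```text
clock: 9.75
position: [0.4569, -0.232, 0.1625]
ee_rot: [2.321, 2.116, -0.0]
force: [0.2, 0.4, -0.0]
width: 0.545
```

```bash
python3 red.py 6;  python3 -c "
import cv2,numpy as np
a=cv2.imread('pics/cside6.png');b=cv2.imread('pics/cscene6.png');h=min(a.shape[0],b.shape[0]);c=np.hstack([a[:h],b[:h]]);f=min(1,800/c.shape[1],600/h);cv2.imwrite('pics/m6.png',cv2.resize(c,None,fx=f,fy=f))"
```

```text
[ 0.45685282 -0.23196672  0.16247975] 0.5450895723440519 [ 0.2  0.4 -0. ]
side 337 [ 0.4356 -0.2281  0.0452] [ 0.4824 -0.1922  0.1183]
scene 310 [ 0.4363 -0.2465  0.0478] [ 0.4821 -0.1933  0.1213]
```

View pics/m6.png

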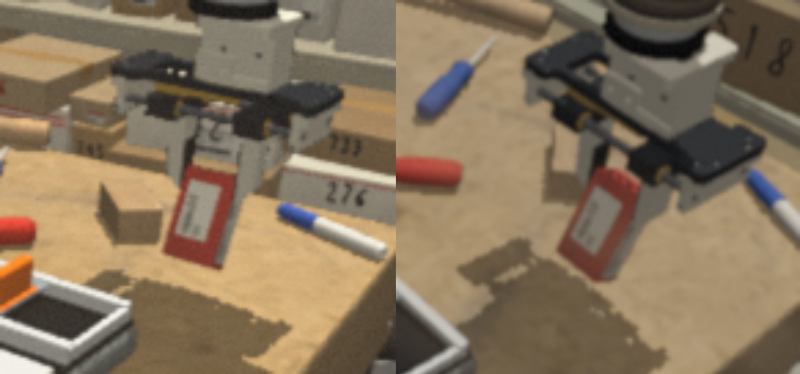

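The box now hangs about 20° from upright. I'll touch its foot to the bench and drag in +y to square it.

Call:
carry_out(
  plan=[
    [0,0,-2,0,4],
    [0,0,-3.5,0,4],
    [0,0,-4,0,4],
    [0,0,-4.3,0,4],
    [0,0,-4.5,0,4],
    [0,0,-4.5,0,4],
  ],
  squeeze=3,
)

```text
clock: 10.45
position: [0.4585, -0.2325, 0.1193]
ee_rot: [2.318, 2.113, 0.003]
force: [2.5, -1.2, 4.1]
width: 0.546
```

```bash
cat >> red.py <<'E'
    # big face plane (facing +y): tilt of its normal
    from numpy.linalg import svd
    for _ in range(4):
        c=Q.mean(0); N=svd(Q-c,full_matrices=False)[2][2]; r=np.abs((Q-c)@N); Q=Q[r<max(.002,np.median(r)*2)]
    N*=np.sign(N[1]); print("  face normal",N.round(3),"elev deg",np.degrees(np.arcsin(N[2])).round(1),"c",c.round(4),len(Q))
E
python3 red.py 7
```

```text
[ 0.45854615 -0.23247417  0.11926527] 0.5464744873465506 [ 2.5 -1.2  4.1]
side 344 [ 0.4375 -0.2313  0.0135] [ 0.4846 -0.1936  0.0876]
  face normal [0.075 0.893 0.444] elev deg 26.4 c [ 0.4589 -0.211   0.0498] 223
scene 274 [ 0.4379 -0.2441  0.0155] [ 0.4838 -0.194   0.089 ]
  face normal [0.094 0.887 0.451] elev deg 26.8 c [ 0.4568 -0.2103  0.0467] 213
```

Call:
carry_out(
  plan=[
    [0,0.5,0,0,4],
    [0,1,0,0,4],
    [0,1.5,0,0,4],
    [0,2,0,0,4],
    [0,2.5,0,0,4],
    [0,3,0,0,4],
    [0,3.5,0,0,4],
    [0,3.5,0,0,4],
  ],
  squeeze=3,
)

```text
clock: 11.35
position: [0.4583, -0.1964, 0.119]
ee_rot: [2.317, 2.115, 0.002]
force: [1.1, 0.5, -0.2]
width: 0.541
```

```bash
python3 red.py 8
```

```text
[ 0.45826537 -0.1963579   0.11903377] 0.5408004769609568 [ 1.1  0.5 -0.2]
side 372 [ 0.4364 -0.2014  0.0099] [ 0.4835 -0.17    0.0901]
  face normal [0.089 0.967 0.238] elev deg 13.8 c [ 0.4588 -0.1812  0.0479] 266
scene 236 [ 0.4363 -0.2056  0.0104] [ 0.4823 -0.1722  0.0908]
  face normal [0.103 0.964 0.246] elev deg 14.2 c [ 0.4532 -0.1798  0.0387] 178
```

Call:
carry_out(
  plan=[
    [0,0,-0.3,0,4],
    [0,0.5,-0.5,0,4],
    [0,1,-0.6,0,4],
    [0,1.5,-0.7,0,4],
    [0,2,-0.8,0,4],
    [0,2.5,-0.9,0,4],
    [0,2.5,-1,0,4],
    [0,2.5,-1,0,4],
  ],
  squeeze=3,
)

```text
clock: 12.25
position: [0.4585, -0.172, 0.1091]
ee_rot: [2.317, 2.114, 0.003]
force: [1.2, 0.6, 1.9]
width: 0.544
```

```bash
python3 red.py 9
```

```text
[ 0.45851724 -0.17200072  0.10906864] 0.5439368606116541 [1.2 0.6 1.9]
side 382 [ 0.4365 -0.1842  0.0036] [ 0.4838 -0.1592  0.0878]
  face normal [ 0.093  0.994 -0.065] elev deg -3.7 c [ 0.4561 -0.1657  0.0423] 209
scene 194 [ 0.4355 -0.1879  0.004 ] [ 0.4833 -0.1611  0.0877]
  face normal [ 0.12   0.99  -0.073] elev deg -4.2 c [ 0.4525 -0.1662  0.0414] 135
```

The box is nearly square, about −4°. I'll let it stand free, recentre, and regrip it firmly and higher.

Call:
carry_out(
  plan=[
    [0,0,0.1,0,7],
    [0,0,0.1,0,7],
    [0,0,0.1,0,7],
    [0,0,0.1,0,7],
    [0,-0.4,0.6,0,7],
    [0,-0.8,1,0,7],
    [0,-0.8,1,0,7],
    [0,-0.8,1,0,7],
  ],
)

```text
clock: 13.15
position: [0.4585, -0.1806, 0.1193]
ee_rot: [2.318, 2.112, 0.003]
force: [-0.5, 0.3, 0.0]
width: 0.764
```

```bash
python3 red.py 10
```

```text
[ 0.45845991 -0.18063382  0.11927431] 0.763753077720708 [-0.5  0.3  0. ]
side 409 [ 0.4357 -0.1884  0.0036] [ 0.4828 -0.1642  0.0869]
  face normal [0.049 0.999 0.021] elev deg 1.2 c [ 0.4557 -0.1681  0.0433] 233
scene 299 [ 0.4352 -0.1891  0.0046] [ 0.4811 -0.1664  0.0875]
  face normal [0.114 0.993 0.043] elev deg 2.4 c [ 0.4496 -0.1692  0.0427] 148
```

Call:
carry_out(
  plan=[
    [0,-0.3,0,0,7],
    [0,-0.3,0,0,4],
    [0,-0.3,0,0,4],
    [0,-0.3,0,0,4],
    [0,-0.3,0,0,4],
    [0,-0.3,0,0,4],
    [0,-0.3,0,0,4],
    [0,-0.3,0,0,4],
    [0,-0.3,5,0,4],
    [0,-0.3,10,0,4],
    [0,-0.3,14,0,4],
    [0,-0.3,17,0,4],
    [0,-0.3,17,0,4],
    [0,-0.3,17,0,4],
  ],
  squeeze=40,
)

```text
clock: 14.65
position: [0.4583, -0.1834, 0.2893]
ee_rot: [2.317, 2.112, 0.003]
force: [-0.8, 0.6, -1.8]
width: 0.546
```

```bash
python3 red.py 11; python3 -c "
from h import *
s=arm.observe();print(s['ee_rot'],s['joints'].round(2))"
```

```text
[ 0.45829738 -0.18343283  0.28926364] 0.5458231608915538 [-0.8  0.6 -1.8]
side 447 [ 0.436  -0.1875  0.1733] [ 0.4824 -0.1647  0.2565]
  face normal [0.046 0.999 0.012] elev deg 0.7 c [ 0.4555 -0.1684  0.2133] 277
scene 482 [ 0.4342 -0.1937  0.1756] [ 0.4817 -0.1661  0.2563]
  face normal [0.136 0.99  0.035] elev deg 2.0 c [ 0.4482 -0.169   0.2138] 227
[2.31926314e+00 2.11454975e+00 6.80105965e-04] [ 0.74  0.28 -0.58  1.86  0.18  1.05 -0.  ]
```

Call:
carry_out(
  plan=[
    [1,3,2,-0.1,4],
    [2,7,3,-0.25,4],
    [3,11,3,-0.4,4],
    [4,15,3,-0.55,4],
    [5,19,3,-0.7,4],
    [5.5,23,3,-0.85,4],
    [6,27,3,-1,4],
    [6.5,30,3,-1.15,4],
    [7,32,3,-1.3,4],
    [7,33,3,-1.4,4],
    [7,34,3,-1.5,4],
    [7,34,3,-1.554,4],
    [7,34,3,-1.554,4],
    [7,34,3,-1.554,4],
    [7,34,3,-1.554,4],
    [7,34,3,-1.554,4],
  ],
  squeeze=40,
)

```text
clock: 16.35
position: [0.5276, 0.1564, 0.3175]
ee_rot: [3.137, -0.118, -0.004]
force: [0.1, -0.8, -0.7]
width: 0.542
```

```bash
cat > gap.py <<'E'
from h import *
import sys
s=arm.observe(); a=np.array(s["ee_rot"]); J=R.from_rotvec(a).as_matrix()[:,1]; print(s["position"].round(4),"jaw deg",np.degrees(np.arctan2(J[1],J[0])).round(2),s["force"].round(1))
C=np.array([.564,.1538]); t=np.radians(-4.35); M=np.array([[np.cos(t),np.sin(t)],[-np.sin(t),np.cos(t)]])
print("TCP in carton frame mm",(M@(s["position"][:2]-C)*1000).round(1),"want -35.5, 0")
for n in("side","scene","wrist"):
    im,d,P,_=shot(n,n+sys.argv[1]); h=cv2.cvtColor(im,cv2.COLOR_RGB2HSV)
    m=(d>0)&((h[...,0]<8)|(h[...,0]>173))&(h[...,1]>130)&(np.abs(P[...,:2]-s["position"][:2]).max(-1)<.06)&(P[...,2]>.06)
    if m.sum()<30: continue
    Q=P[m]; L=(Q[:,:2]-C)@M.T*1000; print(n,m.sum(),"red x",np.percentile(L[:,0],[2,50,98]).round(1),"y",np.percentile(L[:,1],[2,50,98]).round(1),"z",np.percentile(Q[:,2],[2,98]).round(3))
    L=(P[...,:2]-C)@M.T*1000
    r=(d>0)&(P[...,2]>.1495)&(P[...,2]<.157)&(np.abs(L).max(-1)<75)
    near=L[r&(L[...,0]<-50)&(L[...,0]>-63)&(abs(L[...,1])<60)]; far=L[r&(L[...,0]>50)&(L[...,0]<64)&(abs(L[...,1])<60)]
    lf=L[r&(L[...,1]>58)&(L[...,1]<71)&(abs(L[...,0])<50)];rt=L[r&(L[...,1]<-58)&(L[...,1]>-71)&(abs(L[...,0])<50)]
    print("  rim mean near x",near[:,0].mean().round(1),"far",far[:,0].mean().round(1) if len(far) else 0,"left",lf[:,1].mean().round(1) if len(lf) else 0,"right",rt[:,1].mean().round(1) if len(rt) else 0,"(ideal -57 57 65 -65)")
E
python3 gap.py 12
```

```text
[0.5276 0.1564 0.3175] jaw deg -94.31 [ 0.1 -0.8 -0.7]
TCP in carton frame mm [-36.5  -0.2] want -35.5, 0
side 842 red x [-52.5 -50.4 -30.3] y [-22.2   2.4  25.5] z [0.202 0.284]
  rim mean near x -57.8 far 58.2 left 66.5 right -64.4 (ideal -57 57 65 -65)
scene 1174 red x [-53.3 -51.  -27.7] y [-22.8   0.6  23.3] z [0.207 0.285]
  rim mean near x -57.7 far 58.2 left 65.9 right -66.2 (ideal -57 57 65 -65)
wrist 5554 red x [-50.6 -23.5 -21.6] y [-23.    1.6  24.5] z [0.205 0.284]
  rim mean near x -57.9 far 58.9 left 66.0 right -66.0 (ideal -57 57 65 -65)
```

The box is centred within 1 mm of the gap, so I lower it.

Call:
carry_out(
  plan=[
    [0.1,0,-2,0,4],
    [0.1,0,-4,0,4],
    [0.1,0,-5.5,0,4],
    [0.1,0,-7,0,4],
    [0.1,0,-8.5,0,4],
    [0.1,0,-10,0,4],
    [0.1,0,-11.5,0,4],
    [0.1,0,-12.5,0,4],
    [0.1,0,-13.3,0,4],
    [0.1,0,-13.7,0,4],
    [0.1,0,-13.7,0,4],
    [0.1,0,-13.7,0,4],
  ],
  squeeze=40,
)

```text
clock: 17.7
position: [0.5289, 0.1567, 0.1813]
ee_rot: [3.137, -0.118, -0.002]
force: [-0.9, 0.0, -0.1]
width: 0.543
```

```bash
python3 gap.py 13
```

```text
[0.5289 0.1567 0.1813] jaw deg -94.32 [-0.9  0.  -0.1]
TCP in carton frame mm [-35.3   0.2] want -35.5, 0
side 107 red x [-45.5 -35.7   0.7] y [-21.6  -2.6  30.7] z [0.147 0.292]
  rim mean near x -57.8 far 58.1 left 66.2 right -64.6 (ideal -57 57 65 -65)
scene 209 red x [-70.6 -39.7 -26.6] y [-24.3  -2.8  28.7] z [0.146 0.188]
  rim mean near x -57.8 far 0 left 65.0 right -65.9 (ideal -57 57 65 -65)
wrist 4386 red x [-50.1 -25.1 -20.4] y [-23.    1.   24.9] z [0.133 0.148]
  rim mean near x -55.7 far 58.9 left 65.9 right -66.0 (ideal -57 57 65 -65)
```

Call:
carry_out(
  plan=[
    [0,0,-0.2,0,4],
    [0,0,-0.4,0,4],
    [0,0,-0.5,0,4],
    [0,0,-0.6,0,4],
    [0,0,-0.6,0,4],
  ],
)

```text
clock: 18.35
position: [0.5288, 0.1566, 0.1751]
ee_rot: [3.137, -0.118, -0.002]
force: [-0.8, 0.2, -0.8]
width: 0.542
```

Call:
carry_out(
  plan=[
    [0,0,-0.1,0,4],
    [0,0,-0.15,0,4],
    [0,0,-0.15,0,4],
  ],
)

```text
clock: 18.65
position: [0.529, 0.1568, 0.175]
ee_rot: [3.137, -0.118, -0.0]
force: [-3.5, -1.2, 14.1]
width: 0.546
```

Contact with the floor (14 N). I relieve it, open the fingers slightly and lift straight out.

Call:
carry_out(
  plan=[
    [0,0,0.05,0,5.5],
    [0,0,0.05,0,6],
    [0,0,0.05,0,6.4],
    [0,0,0.05,0,6.4],
    [0,0,0.05,0,6.4],
    [0,0,0.05,0,6.4],
    [0,0,1.5,0,6.4],
    [0,0,4,0,6.4],
    [0,0,8,0,6.4],
    [0,0,12,0,6.4],
    [0,0,14,0,6.4],
    [0,0,14,0,6.4],
  ],
  squeeze=10,
)

```text
clock: 19.85
position: [0.5302, 0.1575, 0.3183]
ee_rot: [3.139, -0.118, 0.008]
force: [-0.4, -0.1, -1.0]
width: 0.696
```

```bash
python3 gap.py 14; python3 - <<'E'
from h import *
C=np.array([.564,.1538]); t=np.radians(-4.35); M=np.array([[np.cos(t),np.sin(t)],[-np.sin(t),np.cos(t)]])
im,d,P,_=shot("wrist","wrist15"); L=(P[...,:2]-C)@M.T*1000
m=(d>0)&(P[...,2]>.125)&(P[...,2]<.1475)&(abs(L[...,1])<60)&(L[...,0]<-17.5)&(L[...,0]>-54)
Q=P[m]; print("top z",np.percentile(Q[:,2],[5,50,95]),"x",np.percentile(L[m][:,0],[1,99]),"y",np.percentile(L[m][:,1],[1,99]))
E
```

```text
[0.5302 0.1575 0.3183] jaw deg -94.32 [-0.4 -0.1 -1. ]
TCP in carton frame mm [-34.    1.1] want -35.5, 0
side 96 red x [-39.1 -29.4 -21.7] y [-19.6   7.2  30.6] z [0.137 0.144]
  rim mean near x -57.8 far 58.0 left 66.5 right -64.4 (ideal -57 57 65 -65)
scene 220 red x [-42.7 -32.2 -21.5] y [-21.1   2.1  24.7] z [0.139 0.144]
  rim mean near x -57.9 far 58.1 left 65.8 right -66.2 (ideal -57 57 65 -65)
wrist 1919 red x [-50.3 -34.4 -20.8] y [-22.7   1.6  24.5] z [0.127 0.142]
  rim mean near x -57.8 far 59.0 left 65.9 right -66.0 (ideal -57 57 65 -65)
top z [0.13131094 0.14006096 0.14125953] x [-50.49561439 -20.64605613] y [-23.69837428  24.86197718]
```

View pics/wrist14.png

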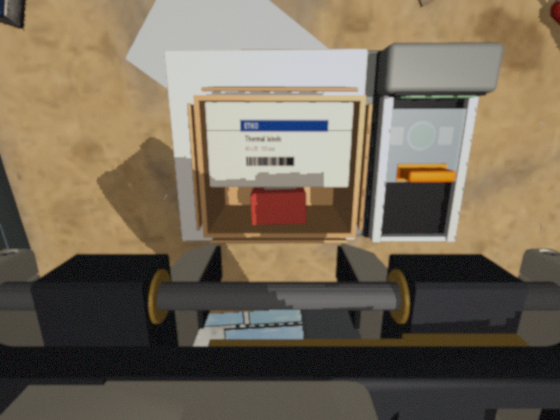

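The picture shows the red box standing in the gap (278,206), the tab at (425,173), and the key under the cover at (421,135). Next I measure the tab and key.

```bash
python3 - <<'E'
from h import *
C=np.array([.564,.1538]); t=np.radians(-4.35); M=np.array([[np.cos(t),np.sin(t)],[-np.sin(t),np.cos(t)]])
for n in("wrist","side","scene"):
    im,d,P,_=shot(n,n+"16"); h=cv2.cvtColor(im,cv2.COLOR_RGB2HSV)
    m=(d>0)&(h[...,0]>5)&(h[...,0]<18)&(h[...,1]>170)&(P[...,2]>.062)&(P[...,2]<.093)&(abs(P[...,1])<.05)&(P[...,0]>.4)&(P[...,0]<.6)
    Q=P[m]; L=(Q[:,:2]-C)@M.T*1000; T=L[Q[:,2]>.082]
    print(n,m.sum(),"x",np.percentile(L[:,0],[2,98]).round(1),"y",np.percentile(L[:,1],[2,98]).round(1),"z",Q[:,2].max().round(4),"top",len(T),np.percentile(T,[3,97],axis=0).round(1).tolist())
    if n=="wrist":
        p=P[135,421]; print("key px",p, M@(p[:2]-C)*1000)
E
```

```text
wrist 372 x [-21.3 -10.2] y [-181.9 -136.4] z 0.0883 top 177 [[-21.3, -182.8], [-10.7, -136.9]]
key px [ 0.57551024 -0.00522081  0.05613271] [  23.53864164 -157.68968623]
side 154 x [-21.4 -13.4] y [-182.5 -136.9] z 0.089 top 59 [[-20.8, -182.7], [-13.2, -137.2]]
scene 35 x [-22.4 -13.9] y [-179.5 -136.6] z 0.0891 top 14 [[-22.3, -179.9], [-19.0, -137.7]]
```

Call:
carry_out(
  plan=[
    [0,-4,0,0.15,4],
    [0.3,-8,0,0.3,4],
    [0.6,-12,0,0.45,4],
    [0.6,-16.2,0,0.6,4],
    [0.6,-16.2,0,0.75,4],
    [0.6,-16.2,0,0.9,4],
    [0.6,-16.2,0,1.05,4],
    [0.6,-16.2,0,1.2,4],
    [0.6,-16.2,0,1.35,4],
    [0.6,-16.2,0,1.5,4],
    [0.6,-16.2,-4,1.57,4],
    [0.6,-16.2,-8,1.57,4],
    [0.6,-16.2,-12,1.57,4],
    [0.6,-16.2,-12,1.57,4],
    [0.6,-16.2,-12,1.57,4],
  ],
  squeeze=15,
)

```text
clock: 21.7
position: [0.5345, -0.0052, 0.1939]
ee_rot: [2.302, 2.134, -0.0]
force: [-1.2, -0.2, 0.3]
width: 0.435
```

Call:
carry_out(
  plan=[
    [0.1,0.1,-2,0,4],
    [0.15,0.1,-4,0,4],
    [0.15,0.1,-5,0,4],
    [0.15,0.1,-5.8,0,4],
    [0.15,0.1,-6,0,4],
    [0.15,0.1,-6,0,4],
    [0.15,0.1,-6,0,0.8],
    [0.15,0.1,-6,0,0.8],
    [0.15,0.1,-6,0,0.8],
    [0.15,0.1,-6,0,0.8],
    [0.15,0.1,-6,0,0.8],
    [0.15,0.1,-6,0,0.8],
    [0.15,0.1,-6,0,0.8],
  ],
  squeeze=15,
)

```text
clock: 23.0
position: [0.5361, -0.0042, 0.1341]
ee_rot: [2.302, 2.134, -0.0]
force: [-0.7, -0.7, 2.5]
width: 0.129
```

The tab is pinched (11.9 mm). Sliding the cover open along −x of the scale.

Call:
carry_out(
  plan=[
    [-0.8,0.06,0,0,0.8],
    [-1.6,0.12,0,0,0.8],
    [-2.4,0.18,0,0,0.8],
    [-3.2,0.24,0,0,0.8],
    [-4,0.3,0,0,0.8],
    [-4.8,0.37,0,0,0.8],
    [-5.6,0.43,0,0,0.8],
    [-6.2,0.47,0,0,0.8],
    [-6.5,0.5,0,0,0.8],
    [-6.5,0.5,0,0,0.8],
  ],
)

```text
clock: 24.0
position: [0.4702, 0.0006, 0.1341]
ee_rot: [2.302, 2.134, -0.002]
force: [-1.4, -2.3, 4.4]
width: 0.128
```

Call:
carry_out(
  plan=[
    [0,0,0,0,3],
    [0,0,0,0,3],
    [0,0,0,0,3],
    [0,0,0,0,3],
    [0,0,3,0,3],
    [0,0,7,0,0],
    [2,0,11,0,0],
    [5,-1,13,0,0],
    [6,-2,13,0,0],
    [6,-2,13,0,0],
    [6,-2,13,0,0],
  ],
)

```text
clock: 25.1
position: [0.5291, -0.0194, 0.2627]
ee_rot: [-2.304, -2.136, 0.005]
force: [-0.5, 0.8, -0.5]
width: 0.006
```

```bash
python3 - <<'E'
from h import *
C=np.array([.564,.1538]); t=np.radians(-4.35); M=np.array([[np.cos(t),np.sin(t)],[-np.sin(t),np.cos(t)]])
print(arm.observe()["position"])
for n in("wrist","side","scene"):
    im,d,P,(K,Rw,o)=shot(n,n+"17"); h=cv2.cvtColor(im,cv2.COLOR_RGB2HSV); Lp=(P[...,:2]-C)@M.T*1000
    m=(d>0)&(h[...,0]>35)&(h[...,0]<90)&(h[...,1]>90)&(abs(Lp[...,0]-15)<45)&(abs(Lp[...,1]+160)<40)&(P[...,2]<.06)&(P[...,2]>.04)
    k,l,st,ce=cv2.connectedComponentsWithStats(m.astype(np.uint8))
    for i in range(1,k):
        if st[i,4]>15: L=Lp[l==i]; print(n,"green",st[i,4],ce[i].round(),"x",np.percentile(L[:,0],[2,98]).round(1),"y",np.percentile(L[:,1],[2,98]).round(1),"z",np.median(P[l==i][:,2]).round(4))
    m=(d>0)&(h[...,0]>5)&(h[...,0]<18)&(h[...,1]>170)&(P[...,2]>.075)&(P[...,2]<.093)&(abs(Lp[...,1]+160)<40)&(Lp[...,0]<0)&(Lp[...,0]>-120)
    if m.sum()>10: print(n,"tab x",np.percentile(Lp[m][:,0],[2,98]).round(1))
E
```

```text
[ 0.5290614  -0.0194305   0.26265668]
wrist green 438 [325. 185.] x [12.6 33.9] y [-171.9 -150.5] z 0.052
wrist tab x [-86.6 -76.5]
side tab x [-87.2 -78.9]
scene green 67 [268. 235.] x [13.8 35.6] y [-173.3 -150.2] z 0.0536
scene tab x [-88.7 -81.3]
```

View pics/wrist17.png

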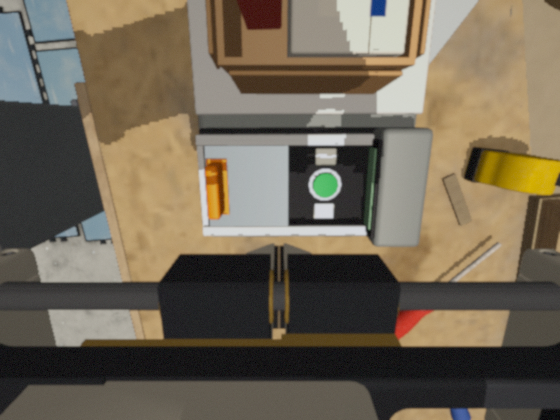

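The picture shows the cover open and the key clear at (325,185). The cover had started about 10 mm open. Moving over the key.

Call:
carry_out(
  plan=[
    [2.5,0.6,0,0,0],
    [4.6,1.1,-3,0,0],
    [4.6,1.1,-7,0,0],
    [4.6,1.1,-10,0,0],
    [4.6,1.1,-12,0,0],
    [4.6,1.1,-13,0,0],
    [4.6,1.1,-13.7,0,0],
    [4.6,1.1,-13.7,0,0],
  ],
)

```text
clock: 26.05
position: [0.5748, -0.0077, 0.1259]
ee_rot: [2.302, 2.137, -0.005]
force: [-0.5, -0.5, -0.0]
width: 0.003
```

Call:
carry_out(
  plan=[
    [0,-0.1,-0.5,0,0],
    [0,-0.1,-0.8,0,0],
    [0,-0.1,-1,0,0],
    [0,-0.1,-1.1,0,0],
    [0,-0.1,-1.2,0,0],
    [0,-0.1,-1.2,0,0],
    [0,-0.1,-1.2,0,0],
  ],
)

```text
clock: 26.75
position: [0.5751, -0.0088, 0.1143]
ee_rot: [2.302, 2.137, -0.004]
force: [1.2, -0.7, 3.2]
width: 0.004
```

Call:
carry_out(
  plan=[
    [0,0,-0.1,0,0],
    [0,0,-0.2,0,0],
    [0,0,-0.2,0,0],
    [0,0,-0.2,0,0],
  ],
)

```text
clock: 27.15
position: [0.5752, -0.0088, 0.1137]
ee_rot: [2.301, 2.136, -0.004]
force: [-4.5, -3.0, 20.5]
width: 0.007
```

The key bottomed out at 20 N. Back to the tab.

Call:
carry_out(
  plan=[
    [0,0,1,0,0],
    [0,0,4,0,0],
    [0,0,8,0,2],
    [-4,0.4,11,0,4],
    [-8,0.8,11,0,4],
    [-10.5,1,11,0,4],
    [-10.5,1,9,0,4],
    [-10.5,1,6.5,0,4],
    [-10.5,1,6.5,0,4],
  ],
)

```text
clock: 28.05
position: [0.4682, 0.001, 0.1767]
ee_rot: [-2.301, -2.137, 0.01]
force: [-0.8, -0.3, -0.2]
width: 0.438
```

Call:
carry_out(
  plan=[
    [0.2,0,-2,0,4],
    [0.2,0,-3.5,0,4],
    [0.2,0,-4.3,0,4],
    [0.2,0,-4.3,0,4],
    [0.2,0,-4.3,0,0.8],
    [0.2,0,-4.3,0,0.8],
    [0.2,0,-4.3,0,0.8],
    [0.2,0,-4.3,0,0.8],
    [0.2,0,-4.3,0,0.8],
    [0.2,0,-4.3,0,0.8],
  ],
  squeeze=15,
)

```text
clock: 29.05
position: [0.4704, 0.001, 0.134]
ee_rot: [-2.302, -2.137, 0.009]
force: [-0.9, -1.0, 6.1]
width: 0.131
```

Call:
carry_out(
  plan=[
    [1,-0.08,0,0,0.8],
    [2,-0.15,0,0,0.8],
    [3,-0.23,0,0,0.8],
    [4,-0.3,0,0,0.8],
    [5,-0.38,0,0,0.8],
    [6,-0.46,0,0,0.8],
    [6.8,-0.52,0,0,0.8],
    [7.2,-0.55,0,0,0.8],
    [7.4,-0.56,0,0,0.8],
    [7.6,-0.58,0,0,0.8],
    [7.7,-0.59,0,0,0.8],
    [7.7,-0.59,0,0,0.8],
  ],
)

```text
clock: 30.25
position: [0.5476, -0.0046, 0.1341]
ee_rot: [-2.301, -2.138, 0.008]
force: [0.2, 2.4, 2.7]
width: 0.129
```

Call:
carry_out(
  plan=[
    [0.1,-0.01,0,0,0.8],
    [0.2,-0.02,0,0,0.8],
    [0.2,-0.02,0,0,0.8],
  ],
)

```text
clock: 30.55
position: [0.5479, -0.0046, 0.134]
ee_rot: [-2.299, -2.137, 0.013]
force: [-7.6, 2.9, 11.1]
width: 0.129
```

The cover is at its stop. I release and retreat, then check.

Call:
carry_out(
  plan=[
    [0,0,0,0,3],
    [0,0,0,0,3],
    [0,0,0,0,3],
    [0,0,0,0,3],
    [0,0,3,0,3],
    [0,0,8,0,3],
    [0,0,13,0,3],
    [-3,-5,18,0,3],
    [-5,-10,20,0,3],
    [-5,-10,20,0,3],
    [-5,-10,20,0,3],
    [-5,-10,20,0,3],
  ],
)

```text
clock: 31.75
position: [0.4979, -0.1052, 0.3343]
ee_rot: [-2.302, -2.135, 0.012]
force: [0.3, 0.1, -1.3]
width: 0.325
```

```bash
python3 gap.py 18; python3 - <<'E'
from h import *
C=np.array([.564,.1538]); t=np.radians(-4.35); M=np.array([[np.cos(t),np.sin(t)],[-np.sin(t),np.cos(t)]])
for n in("wrist","side","scene"):
    im,d,P,_=shot(n,n+"19"); h=cv2.cvtColor(im,cv2.COLOR_RGB2HSV); Lp=(P[...,:2]-C)@M.T*1000
    m=(d>0)&(h[...,0]>5)&(h[...,0]<18)&(h[...,1]>170)&(P[...,2]>.075)&(P[...,2]<.093)&(abs(Lp[...,1]+160)<40)&(abs(Lp[...,0])<120)
    if m.sum()>10: print(n,"tab x",np.percentile(Lp[m][:,0],[2,98]).round(1),"shut ~ -11.3..0.7")
    r=(d>0)&((h[...,0]<8)|(h[...,0]>173))&(h[...,1]>130)&(Lp[...,0]<-17)&(Lp[...,0]>-54)&(abs(Lp[...,1])<60)&(P[...,2]>.13)
    if r.sum()>10: print(n,"red top z",np.percentile(P[r][:,2],[10,50,90]).round(4),"y",np.percentile(Lp[r][:,1],[2,98]).round(1))
    R=(d>0)&(P[...,2]>.1495)&(P[...,2]<.157)&(np.abs(Lp).max(-1)<71)
    print(n,"rim rect",cv2.minAreaRect((P[R][:,:2]*1000).astype(np.float32)) if R.sum()>99 else 0)
E
```

```text
[ 0.4979 -0.1052  0.3343] jaw deg -4.31 [ 0.3  0.1 -1.3]
TCP in carton frame mm [ -46.3 -263.3] want -35.5, 0
wrist 45 red x [-66.2 -11.7  -7.7] y [-251.6 -224.7 -224.3] z [0.299 0.344]
  rim mean near x nan far 0 left 0 right 0 (ideal -57 57 65 -65)
wrist tab x [-11.4  -0.6] shut ~ -11.3..0.7
wrist rim rect 0
side tab x [-10.3  -0.8] shut ~ -11.3..0.7
side red top z [0.1404 0.1415 0.1423] y [-21.9  27.2]
side rim rect ((565.7557373046875, 153.80758666992188), (141.81344604492188, 132.40541076660156), 85.84596252441406)
scene tab x [-11.4  -4.4] shut ~ -11.3..0.7
scene red top z [0.1404 0.1416 0.1431] y [-22.8  24.6]
scene rim rect ((564.6990966796875, 153.7490997314453), (141.8448486328125, 133.71595764160156), 85.60629272460938)gap.py:15: RuntimeWarning: Mean of empty slice.
  print("  rim mean near x",near[:,0].mean().round(1),"far",far[:,0].mean().round(1) if len(far) else 0,"left",lf[:,1].mean().round(1) if len(lf) else 0,"right",rt[:,1].mean().round(1) if len(rt) else 0,"(ideal -57 57 65 -65)")
  ret = ret.dtype.type(ret / rcount)
```

View pics/scene18.png

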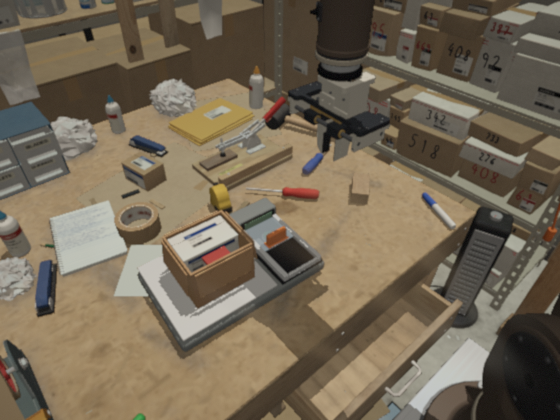

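The picture shows the red box in the carton (215,257), the cover shut (275,238), the pine block and tape in place, and the arm clear.

```bash
python3 -c "
from cell import arm
print(arm.sign_off())"
```

```text
the job is handed in; nothing more can be done
None
```

The order is complete and the job is handed in, at about 32 s of the 72 s allowed; the hand-in gives no verdict.

- **Red box:** I pinched it by one end and shook it in a 3 N grip so that it swung down. I squared it on the bench, gripped it again at 40 N, and lowered it into the gap until its foot touched the floor (14 N) before letting go.
- **Cover and key:** I slid the cover open to about 77 mm and pressed the green key until it bottomed (20 N). I then slid the cover back until it hit its stop.

**Last checks:**
- **Box:** its top is about 141 mm above the bench, as expected for standing on the carton floor. It was within about 1 mm of the gap's middle when released.
- **Carton:** its centre has moved less than 2 mm by the cameras. That leaves it roughly 15 mm from the pan's centre, the offset it started with.
- **Cover:** the tab is within about 1 mm of its shut place.
- **Bystanders:** by eye, the pine block and tape measure have not moved; I did not re-measure them.
- **Arm:** it is clear of everything.

**What did not go as expected:**
- The box did not swing on its own at 5 N or 3 N, which is why I shook it.
- The cover started about 10 mm open, so I aimed at the key only after it was uncovered.
- In the last wrist picture the carton was out of view, so the final carton and box figures come from the scene and side cameras only.

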